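# Hang two headband frames on their drying bars

## Robot

A 6-joint arm with a two-finger parallel gripper is mounted at the origin on a cart in front of the work surface, level with it; the furniture and walls round the work are solid. World frame = base frame: x ahead of the robot, y to its left, z up, the work surface at z = 0. Lengths are in m, angles in rad, forces in N, time in s.
With the tool pointing down it reaches from about 0.35 to 0.975 m from the base axis. Payload 4.9 kg.
Tool frame: the origin (TCP) lies at the very end of the fingers, on their centre line; the grasp point (between the pads) lies 19 mm behind it; z points along the fingers, y is the line along which they close (so a half turn about z gives the same grasp; the last joint's range is limited). The gripper opens to 85 mm and grips with 20 to 120 N. Pads are 22 mm wide; open, the fingers measure 114 mm over their backs; the gripper's body (76 mm by 85 mm) begins 54 mm behind the grasp point. The pads swing forward as they close: fully open they stand 13 mm farther back than shut.
Start: joints at [-1.367, 0.053, 1.613, -0, 1.476, -0.119], TCP at [0.198, -0.593, 0.231] pointing down, gripper open.
Joint ranges: [-3.01, 3.01], [-1.01, 2.22], [0.06, 2.58], [-1.02, 4.17], [0.09, 2.62], [-3.14, 3.14]. Speed limits (rad/s): [2.57, 2.57, 3.14, 3.14, 3.14, 3.14].

## Interface

Orientations are given as a unit quaternion [w, x, y, z].
In Python, from plant import manip gives the robot as it stands.
- The arm moves only by the tool send_rows, never from a script. Its argument "increments" is a list of rows, each an object of numbers: "claw": the closure, from -1 (fully open) to 1 (shut); "dx", "dy", "dz": the shift along the tool's x, y, z in units of 0.5 m (1.0 is 0.5 m); "yaw": the turn about the tool's z in units of 1.5 rad (1.0 is 1.5 rad). A call has 1 to 20 rows; each row is the pose to reach, as a shift and turn from the pose commanded when the call began, along the tool's axes at that moment; what a row does not reach only later rows make up. A row lasts 1/8 s, in which the tool goes at most 62.5 mm and 10.7 degrees, less where a joint would pass 70% of its speed; a pose out of reach is approached as far as the arm can. A call with a number of a shift or a turn outside -1 to 1 is refused whole. A call with a gripper value outside its range is refused whole. The fingers move at their own pace and stop on an object; the grip force is fixed at half the most. Time passes only in rows, so rows that repeat a pose let the fingers close. It gives the time, the measured TCP pose, the force, the opening and the grip force at its end, in the units of the state.
- manip.state(): the state, without advancing time (a new reading comes with each control period).
- manip.grab_frame(name): name is "side" or "top" or "wrist"; returns the picture (480x640x3 uint8, red, green, blue); there is no depth.
- manip.camera_params(name): a dict with "camera_matrix" (3x3 intrinsics, pixels), "extrinsics" (4x4, takes a point from world to camera coordinates); the wrist camera has in their place "tool_from_camera" (4x4, takes a point from camera to tool coordinates, whose origin is the TCP and whose axes are the flange's). Camera axes: x right, y down, z forward; pixel columns grow to the right and rows downward; lengths in m; the calibration is good to about 2 mm. A picture is of the moment at which its call begins: read the wrist's pose just before it. camera_params takes no time and is no camera call.
- manip.job_done(): hands the job in; it is judged then, once.
The state is a dict: "time": time; "joint_pos": joint angles; "joint_vel": joint speeds; "joint_efforts": joint torques, N m; "tool_pos": TCP position; "tool_rot": TCP orientation; "contact_force": force on the tool from outside, world axes, zero at the start; "ft_torque": the same for the moment, N m; "gripper_width": opening from 0.0 (shut) to 1.0 (fully open); "grasp_force": force on a finger pad.
Only numpy, scipy, OpenCV 4.12 (cv2) and the standard library are available. Lean on these libraries where they do the work, as an engineer would, in place of code of your own. Each camera call takes 0.05 s, during which the arm holds its last target. There are 200 camera calls.

## Task

Lift the two face-shield headband frames out of their sloping docks and hang them up to dry: the long-legged frame over the high bar, the short-legged frame over the low bar. Each must straddle its bar with a leg on either side, resting by the inside of its crown near the middle of the bar, squarely across it and hanging level and still. Lower them gently, pressing no harder than about 20 N on the bars and their stands, and leave the dropper bottle, the round pin box and the dust blower where they stand.

Things in the scene. Friction and masses are not known exactly. Their poses are not given: they have to be found in the camera images.
- long_frame: Long-legged grey rigid U-shaped headband frame, band 5 mm thick, 22 wide (x); U in the y-z plane: legs 120 mm apart inside, 135 over their pads (y), ending 125 mm below the crown's inner face. Origin: middle of the crown's INNER face (rests on the bar); z away from the legs (up when hung); x across the band (along the bar when hung). Symmetric. About 80 g.
- short_frame: Short-legged grey rigid U-shaped headband frame, band 5 mm thick, 22 wide (x); U in the y-z plane: legs 120 mm apart inside, 135 over their pads (y), ending 90 mm below the crown's inner face. Origin: middle of the crown's INNER face (rests on the bar); z away from the legs (up when hung); x across the band (along the bar when hung). Symmetric. About 70 g.
- long_grip (a point): centre of the long frame's black ribbed grip block outside the crown, 24 mm (x) x 84 (y) x 32 (z), 18 mm out from the frame's origin along z; axes as the frame's. Grip it across x (too wide along y). Nothing is beside it at the start.
- short_grip (a point): centre of the short frame's black ribbed grip block outside the crown, 24 mm (x) x 84 (y) x 32 (z), 18 mm out from the frame's origin along z; axes as the frame's. Grip it across x (too wide along y). Nothing is beside it at the start.
- long_dock: fixed white dock; base 125 x 150 mm, 8 thick, origin at its underside's centre, z up. At the start the long frame stands in it, legs on a ledge, leaning 35 degrees from vertical, crown towards the dock's -x (the robot); a support lies under the legs up to 24 mm short of the crown. 170 mm high with the frame.
- short_dock: fixed white dock; base 125 x 150 mm, 8 thick, origin at its underside's centre, z up. At the start the short frame stands in it, legs on a ledge, leaning 35 degrees from vertical, crown towards the dock's -x (the robot); a support lies under the legs up to 24 mm short of the crown. 140 mm high with the frame.
- high_bar (a point): centre of the high horizontal round steel bar, 16 mm thick, 160 mm long along this point's y axis, between two posts that end level with it (end knobs 22 mm); z up. The bar's top is 175 mm above the worktop (this point lies 8 mm lower). The stand is fixed, its foot 50 x 190 x 8 mm.
- low_bar (a point): centre of the low horizontal round steel bar, 16 mm thick, 160 mm long along this point's y axis, between two posts that end level with it (end knobs 22 mm); z up. The bar's top is 115 mm above the worktop (this point lies 8 mm lower). The stand is fixed, its foot 50 x 190 x 8 mm.
- high_rail: the fixed stand of the high bar; origin at the centre of its foot's underside, directly below the bar's centre; axes as the bar's
- low_rail: the fixed stand of the low bar; origin at the centre of its foot's underside, directly below the bar's centre; axes as the bar's
- dropper_bottle: bystander: brown dropper bottle with black top, 30 mm round, 86 mm high, between the two bars; origin at the centre of its underside, z up
- pin_box: bystander: low round pin box with orange lid, 52 mm round, 20 mm high, between the two docks; origin at the centre of its underside, z up
- dust_blower: bystander: black rubber dust blower, 57 mm round, 106 mm high, to the left of the work; origin at the centre of its underside, z up

How it is judged:
By the outcome, as a careful person would: the job done as asked, in the order asked, and still so for the second after the job is handed in, with the robot touching nothing.
It also fails if it takes over 64 s, if anything falls off the work surface, if the arm or the gripper's body presses on something with over 40 N, if the wrist force passes 120 N, or if a joint passes its speed limit or range.

## Working session

There is one attempt and no reset: what is moved stays moved. The work goes in short steps, Python scripts to look and compute and a tool call to move; the robot and the scene stay as the last step left them, time stands still between calls to the robot, and variables do not carry over. Pictures are saved under pics/ and viewed, at most 10 in all, crops included, and the job is handed in when it is done.

Besides the shell and the picture viewer there is one more tool, called after "Emit:" as a command line: name --argument value ..., lists and objects as JSON in quotes. send_rows: Moves the arm, as the interface text tells. Shifts and turns lie within -1 to 1; 1 stands for 0.5 m of shift or 1.5 rad of turn. Its arguments: {"type":"object","properties":{"increments":{"type":"array","items":{"type":"object","properties":{"claw":{"type":"number"},"dx":{"type":"number"},"dy":{"type":"number"},"dz":{"type":"number"},"yaw":{"type":"number"}}}}},"required":["increments"]}

```bash
mkdir -p pics; ls
python3 - <<'E'
from plant import manip
import cv2,json
s=manip.state();print({k:s[k] for k in('time','tool_pos','tool_rot','gripper_width')})
for n in('side','top'):
    im=manip.grab_frame(n);cv2.imwrite(f'pics/{n}0.png',im[:,:,::-1])
    p=manip.camera_params(n);print(n,p)
print(manip.camera_params('wrist'))
E
```

```text
pics
{'time': 0.0, 'tool_pos': array([ 0.19813417, -0.59208688,  0.23003514]), 'tool_rot': array([-1.04474778e-03,  9.87002593e-01,  1.60700931e-01, -3.46910405e-05]), 'gripper_width': 0.9958656241090497}
side {'camera_matrix': array([[459.95854129,   0.        , 318.06846897],
       [  0.        , 459.95854129, 237.7963535 ],
       [  0.        ,   0.        ,   1.        ]]), 'extrinsics': array([[ 0.95066808, -0.31004314,  0.01017115, -0.50214923],
       [-0.1523817 , -0.49529671, -0.85525492,  0.21705733],
       [ 0.27020366,  0.81151366, -0.51810768,  0.69657806],
       [ 0.        ,  0.        ,  0.        ,  1.        ]])}
top {'camera_matrix': array([[502.64780053,   0.        , 316.4998363 ],
       [  0.        , 502.64780053, 247.30115826],
       [  0.        ,   0.        ,   1.        ]]), 'extrinsics': array([[-0.008298  , -0.99987882,  0.01317169,  0.08512932],
       [-0.98230264,  0.00568591, -0.18721428,  0.58038698],
       [ 0.1871167 , -0.01449209, -0.98223079,  1.15835882],
       [ 0.        ,  0.        ,  0.        ,  1.        ]])}
{'camera_matrix': array([[335.08366319,   0.        , 321.4163758 ],
       [  0.        , 335.08366319, 242.90770885],
       [  0.        ,   0.        ,   1.        ]]), 'tool_from_camera': array([[-6.34064638e-04, -9.57288947e-01, -2.89132272e-01,
         7.49567759e-02],
       [ 9.99999759e-01, -5.25391333e-04, -4.53471239e-04,
         8.41332718e-04],
       [ 2.82195414e-04, -2.89132490e-01,  9.57289049e-01,
        -1.43305475e-01],
       [ 0.00000000e+00,  0.00000000e+00,  0.00000000e+00,
         1.00000000e+00]])}
```

View pics/top0.png

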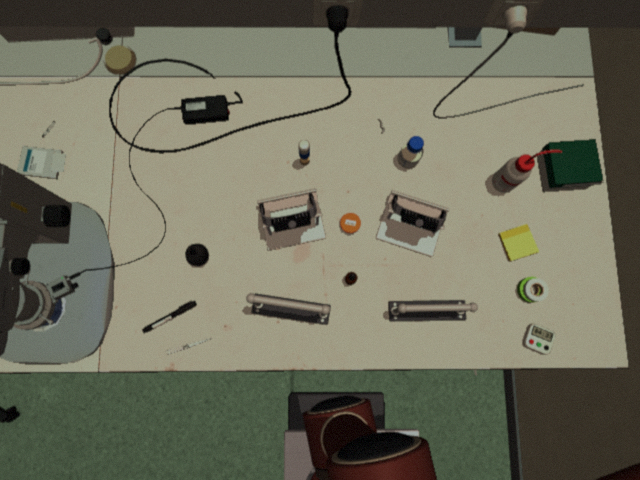

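View pics/side0.png

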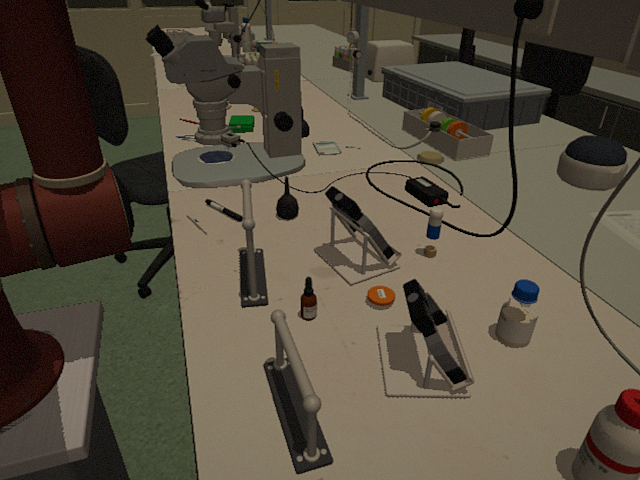

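The top view has +x up and +y left: docks near (290,215) and (415,215), bars near (288,307) and (432,309), pin box at (350,223), bottle at (350,278), blower at (197,255). In the side view the frames lean toward the robot, at about (355,225) and (435,335). I'll zoom in next.

Run:
```python
import cv2,numpy as np
s=cv2.imread('pics/side0.png');t=cv2.imread('pics/top0.png')
def z(im,x,y,w,h,k):
    return cv2.resize(np.clip(im[y:y+h,x:x+w]*1.5,0,255).astype('uint8'),None,fx=k,fy=k,interpolation=cv2.INTER_CUBIC)
cv2.imwrite('pics/sz.png',z(s,220,170,260,300,2)) 
cv2.imwrite('pics/tz.png',z(t,240,180,246,150,3.2))
```

```text
(no output)
```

View pics/sz.png

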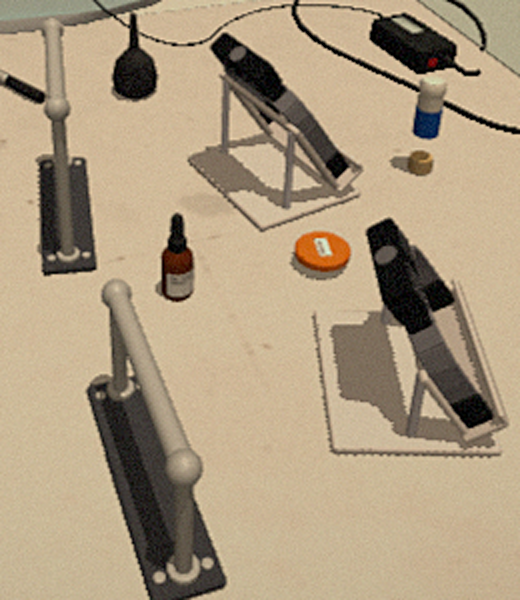

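View pics/tz.png

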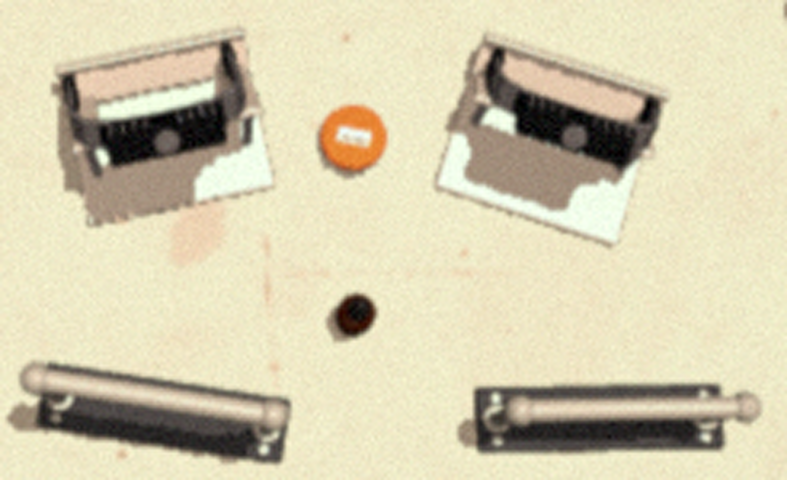

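Side zoom: the left bar's knobs are at (52,27) and (57,106) and its posts are tall, so it is the high bar. The right bar's knobs are at (117,292) and (183,465), so it is the low bar. The block discs are at about (243,58) and (386,255). Top zoom: knobs at (34,378), (273,413) and (519,409), (747,407); discs at (167,138) and (573,137); dock front corners at (90,222), (273,185) and (437,186), (615,243).

```bash
cat > h.py <<'E'
import numpy as np,cv2
from plant import manip
from scipy.spatial.transform import Rotation as Ro
def cam(n,st=None):
    p=manip.camera_params(n);K=p['camera_matrix']
    if n=='wrist':
        q=st['tool_rot'];T=np.eye(4);T[:3,:3]=Ro.from_quat([q[1],q[2],q[3],q[0]]).as_matrix();T[:3,3]=st['tool_pos']
        E=np.linalg.inv(T@p['tool_from_camera'])
    else:E=p['extrinsics']
    return K,E
def ray(c,uv):
    K,E=c;d=E[:3,:3].T@np.linalg.solve(K,[*uv,1]);return -E[:3,:3].T@E[:3,3],d/np.linalg.norm(d)
def plane(c,uv,z):
    o,d=ray(c,uv);return o+d*(z-o[2])/d[2]
def tri(*rs):
    A=sum(np.eye(3)-np.outer(d,d) for o,d in rs);b=sum((np.eye(3)-np.outer(d,d))@o for o,d in rs)
    p=np.linalg.solve(A,b);return p,max(np.linalg.norm(np.cross(p-o,d)) for o,d in rs)
def proj(c,P):
    K,E=c;v=K@(E[:3,:3]@P+E[:3,3]);return v[:2]/v[2]
E
python3 - <<'E'
from h import *
np.set_printoptions(precision=4,suppress=True)
S=cam('side');T=cam('top')
tz=lambda x,y:(240+x/3.2,180+y/3.2); sz=lambda x,y:(220+x/2,170+y/2)
for n,a,b in [('HL',(34,378),(52,27)),('HR',(273,413),(57,106)),('LL',(519,409),(117,292)),('LR',(747,407),(183,465)),('discL',(167,138),(243,58)),('discR',(573,137),(386,255))]:
    print(n,*tri(ray(T,tz(*a)),ray(S,sz(*b))))
for n,a in [('dL',(90,222)),('dL2',(273,185)),('dR',(437,186)),('dR2',(615,243))]: print(n,plane(T,tz(*a),.008))
for n,a in [('bottle',(352,315))]: print(n,plane(T,tz(*a),.086))
print('pin',plane(T,tz(353,137),.02))
E
```

```text
HL [0.4493 0.2242 0.1698] 9.040194212360708e-05
HR [0.4246 0.0651 0.1697] 0.00042457166462038135
LL [ 0.4306 -0.1104  0.1083] 5.2048947333371816e-05
LR [ 0.4306 -0.2714  0.1099] 9.181641878311741e-05
discL [0.6181 0.1361 0.1529] 0.0007386616207250187
discR [ 0.6227 -0.1532  0.1292] 0.000366281901426161
dL [0.5852 0.2014 0.008 ]
dL2 [0.614 0.058 0.008]
dR [ 0.6124 -0.0711  0.008 ]
dR2 [ 0.5661 -0.2094  0.008 ]
bottle [0.5009 0.0043 0.086 ]
pin [ 0.6495 -0.0048  0.02  ]
```

```bash
cat >> h.py <<'E'
def go(x,y,z,th,st=None):
    """rows needed to reach world TCP x,y,z with tool-y at world angle th (deg)"""
    st=st or manip.state();q=st['tool_rot'];R=Ro.from_quat([q[1],q[2],q[3],q[0]]).as_matrix()
    d=R.T@(np.array([x,y,z])-st['tool_pos'])/.5
    c=np.degrees(np.arctan2(R[1,1],R[0,1]));dy=(th-c+180)%360-180
    print(f'dx {d[0]:.4f} dy {d[1]:.4f} dz {d[2]:.4f} yaw {-np.radians(dy)/1.5:.4f} now th {c:.2f}',st['tool_pos'].round(4))
E
python3 - <<'E'
from h import *
go(.40,-.23,.34,-30)
im=cv2.imread('pics/side0.png');c=im[180:240,325:405].max(2)
print(c[2:36,3:40])
E
```

```text
dx 0.6126 dy -0.5593 dz -0.2185 yaw -0.4829 now th -71.50 [ 0.1982 -0.5922  0.2302]
[[138 144 147 ... 138 138 138]
 [147 121  67 ... 136 136 138]
 [124  43  65 ... 136 136 132]
 ...
 [138 140 133 ...  51 110 143]
 [136 144 134 ...  22  66 117]
 [137 146 132 ...  20  52  79]]
```

Emit:
send_rows --increments '[{"dz": -0.12,"claw": -1},{"dx": 0.12,"dy": -0.11,"dz": -0.22,"yaw": -0.1},{"dx": 0.24,"dy": -0.22,"dz": -0.22,"yaw": -0.2},{"dx": 0.36,"dy": -0.33,"dz": -0.22,"yaw": -0.3},{"dx": 0.48,"dy": -0.44,"dz": -0.22,"yaw": -0.4},{"dx": 0.61,"dy": -0.56,"dz": -0.22,"yaw": -0.48},{"dx": 0.61,"dy": -0.56,"dz": -0.22,"yaw": -0.48},{"dx": 0.61,"dy": -0.56,"dz": -0.22,"yaw": -0.48}]'

```text
invalid input
```

Run:
```python
from h import *
print(manip.state()['time'])
go(.61,.135,.30,11.4)
```

```text
0.1
dx 1.2425 dy -1.1182 dz -0.1373 yaw -0.9646 now th -71.50 [ 0.1982 -0.5922  0.2302]
```

Emit:
send_rows --increments '[{"dx": 0,"dy": 0,"dz": -0.12,"yaw": 0,"claw": -1},{"dx": 0.12,"dy": -0.11,"dz": -0.22,"yaw": -0.1,"claw": -1},{"dx": 0.24,"dy": -0.22,"dz": -0.22,"yaw": -0.2,"claw": -1},{"dx": 0.36,"dy": -0.33,"dz": -0.22,"yaw": -0.3,"claw": -1},{"dx": 0.48,"dy": -0.44,"dz": -0.22,"yaw": -0.4,"claw": -1},{"dx": 0.61,"dy": -0.56,"dz": -0.22,"yaw": -0.48,"claw": -1},{"dx": 0.61,"dy": -0.56,"dz": -0.22,"yaw": -0.48,"claw": -1},{"dx": 0.61,"dy": -0.56,"dz": -0.22,"yaw": -0.48,"claw": -1}]'

```text
time: 1.1
tool_pos: [0.3992, -0.2282, 0.341]
tool_rot: [-0.0, 0.867, 0.498, 0.0]
contact_force: [1.0, -0.1, -0.6]
gripper_width: 1.0
grasp_force: 0.0
```

Run:
```python
from h import *
print(manip.state()['time'])
go(.61,.135,.30,11.4)
```

```text
1.1
dx 0.8398 dy -0.0010 dz 0.0822 yaw -0.4840 now th -30.20 [ 0.3992 -0.2282  0.341 ]
```

Emit:
send_rows --increments '[{"dx": 0.12,"dy": 0,"dz": 0,"yaw": -0.1,"claw": -1},{"dx": 0.24,"dy": 0,"dz": 0,"yaw": -0.2,"claw": -1},{"dx": 0.36,"dy": 0,"dz": 0,"yaw": -0.3,"claw": -1},{"dx": 0.48,"dy": 0,"dz": 0,"yaw": -0.4,"claw": -1},{"dx": 0.6,"dy": 0,"dz": 0.02,"yaw": -0.484,"claw": -1},{"dx": 0.72,"dy": 0,"dz": 0.04,"yaw": -0.484,"claw": -1},{"dx": 0.84,"dy": 0,"dz": 0.06,"yaw": -0.484,"claw": -1},{"dx": 0.84,"dy": 0,"dz": 0.082,"yaw": -0.484,"claw": -1},{"dx": 0.84,"dy": 0,"dz": 0.082,"yaw": -0.484,"claw": -1},{"dx": 0.84,"dy": 0,"dz": 0.082,"yaw": -0.484,"claw": -1}]'

```text
time: 2.35
tool_pos: [0.6101, 0.1313, 0.3009]
tool_rot: [0.0, 0.634, 0.773, 0.0]
contact_force: [0.1, -0.1, 0.9]
gripper_width: 0.998
grasp_force: 0.0
```

Run:
```python
from h import *
s=manip.state();im=manip.grab_frame('wrist')[:,:,::-1]
cv2.imwrite('pics/w1.png',np.clip(im*1.4,0,255).astype('uint8'));np.save('w1.npy',im)
print(s['time'],s['tool_pos'],s['tool_rot'])
c=cam('wrist',s)
for z in(.15,.16):print(proj(c,np.array([.617,.136,z])))
```

```text
2.35 [0.61009032 0.13131884 0.30091413] [3.09516210e-04 6.34305761e-01 7.73082195e-01 1.62016813e-04]
[328.36795555 222.63984432]
[328.60253115 225.29099116]
```

View pics/w1.png

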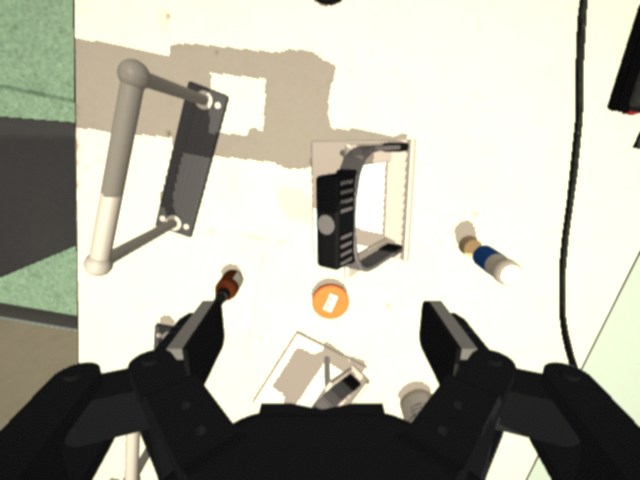

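The wrist view shows the long frame's block disc at (326,224), within 2 px of the prediction. The block edges run almost vertical in the image, so the yaw is right. The ledge with its lip is at column 408.

Run:
```python
from h import *
T=cam('top');S=cam('side');s=manip.state();W=cam('wrist',s)
np.set_printoptions(precision=4,suppress=True)
rt=ray(T,(240+167/3.2,180+138/3.2))
print(tri(rt,ray(W,(326,224))),tri(rt,ray(W,(326,224)),ray(S,(341.5,199))))
# ledge line & block edge directions
for z in(.03,.05):
  a,b=plane(W,(413,140),z),plane(W,(409,260),z);print('lip',a,b)
a,b=plane(W,(317,178),.16),plane(W,(319,263),.16);print(np.degrees(np.arctan2((b-a)[1],(b-a)[0]))+90)
d=np.array([.6175,.1355,.157]);u=np.array([np.cos(np.radians(11.4)),np.sin(np.radians(11.4)),0])
o=d+.0195*u-np.array([0,0,.034*.819]);print('origin',o)
for k,z in((-.010,o[2]+.004),(.07,o[2]+.04)):p=o+k*u;print(p);go(p[0],p[1],z,11.4)
```

```text
(array([0.6152, 0.1363, 0.1602]), np.float64(0.0005086765811299019)) (array([0.6169, 0.1354, 0.1537]), np.float64(0.0017539556805471065))
lip [0.7036 0.2262 0.03  ] [0.7394 0.0797 0.03  ]
lip [0.6985 0.2251 0.05  ] [0.7326 0.0857 0.05  ]
12.363165782469125
origin [0.6366 0.1394 0.1292]
[0.6268 0.1374 0.1292]
dx 0.0056 dy 0.0345 dz 0.3364 yaw -0.0017 now th 11.25 [0.6102 0.1313 0.3013]
[0.7052 0.1532 0.1292]
dx 0.0060 dy 0.1946 dz 0.2646 yaw -0.0017 now th 11.25 [0.6102 0.1313 0.3013]
```

Emit:
send_rows --increments '[{"dx": 0.005,"dy": 0.03,"dz": 0.1,"yaw": -0.013,"claw": -1},{"dx": 0.005,"dy": 0.03,"dz": 0.2,"yaw": -0.013,"claw": -1},{"dx": 0.005,"dy": 0.03,"dz": 0.26,"yaw": -0.013,"claw": -1},{"dx": 0.005,"dy": 0.03,"dz": 0.3,"yaw": -0.013,"claw": -1},{"dx": 0.005,"dy": 0.03,"dz": 0.334,"yaw": -0.013,"claw": -1},{"dx": 0.005,"dy": 0.03,"dz": 0.334,"yaw": -0.013,"claw": -0.5},{"dx": 0.005,"dy": 0.03,"dz": 0.334,"yaw": -0.013,"claw": -0.1},{"dx": 0.005,"dy": 0.03,"dz": 0.334,"yaw": -0.013,"claw": -0.1}]'

```text
time: 3.4
tool_pos: [0.6254, 0.1379, 0.1349]
tool_rot: [0.001, 0.626, 0.78, 0.001]
contact_force: [0.0, -0.8, -0.2]
gripper_width: 0.549
grasp_force: 0.0
```

Run:
```python
from h import *
s=manip.state();print(s['time'],s['tool_pos'],s['contact_force'],s['gripper_width'],s['grasp_force'])
go(.7045,.155,.17,12.4)
im=manip.grab_frame('wrist')[:,:,::-1];im2=manip.grab_frame('side')[150:300,280:440,::-1]
cv2.imwrite('pics/w2.png',np.hstack([cv2.resize(im[100:420,100:500],(500,400)),cv2.resize(im2,(300,281)).repeat(1,0) if 0 else cv2.copyMakeBorder(cv2.resize(im2,(300,281)),0,119,0,0,0)]))
```

```text
3.4 [0.62542246 0.13793189 0.13493409] [ 0.00955269 -0.79675834 -0.20387089] 0.5493715178175766 0.0
dx -0.0008 dy 0.1620 dz -0.0697 yaw 0.0008 now th 12.46 [0.6254 0.1379 0.1349]
```

View pics/w2.png

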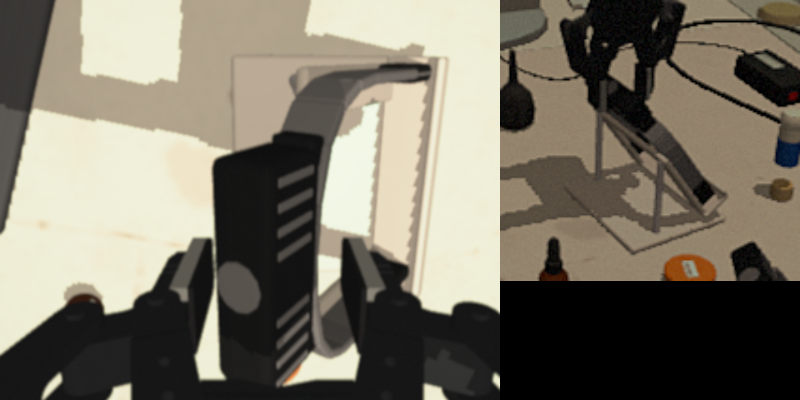

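The fingers straddle the block with about 4 mm of slack each side. The disc is level with the pads, at row 285 of the crop. Next I push the crown upright along its arc.

Emit:
send_rows --increments '[{"dx": 0,"dy": 0.01,"dz": -0.006,"yaw": 0,"claw": -0.1},{"dx": 0,"dy": 0.022,"dz": -0.013,"yaw": 0,"claw": -0.1},{"dx": 0,"dy": 0.034,"dz": -0.021,"yaw": 0,"claw": -0.1},{"dx": 0,"dy": 0.046,"dz": -0.028,"yaw": 0,"claw": -0.1},{"dx": 0,"dy": 0.058,"dz": -0.034,"yaw": 0,"claw": -0.1},{"dx": 0,"dy": 0.07,"dz": -0.039,"yaw": 0,"claw": -0.1},{"dx": 0,"dy": 0.082,"dz": -0.043,"yaw": 0,"claw": -0.1},{"dx": 0,"dy": 0.094,"dz": -0.048,"yaw": 0,"claw": -0.1},{"dx": 0,"dy": 0.106,"dz": -0.052,"yaw": 0,"claw": -0.1},{"dx": 0,"dy": 0.118,"dz": -0.057,"yaw": 0,"claw": -0.1},{"dx": 0,"dy": 0.13,"dz": -0.061,"yaw": 0,"claw": -0.1},{"dx": 0,"dy": 0.14,"dz": -0.064,"yaw": 0,"claw": -0.1},{"dx": 0,"dy": 0.15,"dz": -0.067,"yaw": 0,"claw": -0.1},{"dx": 0,"dy": 0.15,"dz": -0.067,"yaw": 0,"claw": -0.1}]'

```text
time: 5.25
tool_pos: [0.6981, 0.1541, 0.167]
tool_rot: [0.0, 0.626, 0.78, 0.0]
contact_force: [0.2, -0.6, -0.0]
gripper_width: 0.549
grasp_force: 0.1
```

Run:
```python
from h import *
s=manip.state();print(s['time'],s['tool_pos'],s['contact_force'],s['gripper_width'],s['grasp_force'])
im=manip.grab_frame('wrist')[:,:,::-1];im2=manip.grab_frame('side')[150:300,280:440,::-1]
cv2.imwrite('pics/w3.png',np.hstack([im[100:420,100:500],cv2.copyMakeBorder(cv2.resize(im2,(341,320)),0,0,0,0,0)]))
```

```text
5.25 [0.69810526 0.15405258 0.16696059] [ 0.15577275 -0.60604079 -0.0158193 ] 0.5489964148584827 0.050713377704596496
```

View pics/w3.png

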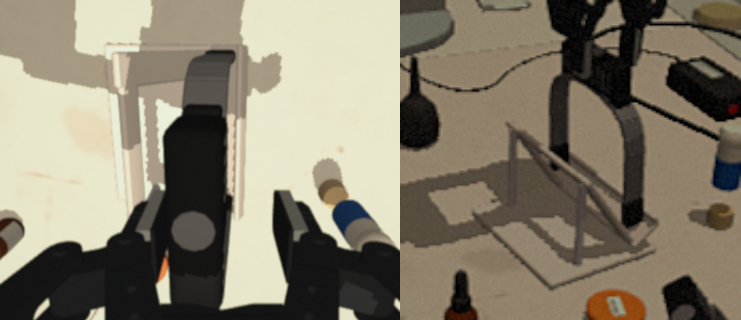

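The frame is nearly upright, resting against the left finger with its legs on the ledge. I'll close and lift.

Emit:
send_rows --increments '[{"dx": 0,"dy": 0.01,"dz": 0,"yaw": 0,"claw": 0.1},{"dx": 0,"dy": 0.01,"dz": 0,"yaw": 0,"claw": 0.3},{"dx": 0,"dy": 0.01,"dz": 0,"yaw": 0,"claw": 1},{"dx": 0,"dy": 0.01,"dz": 0,"yaw": 0,"claw": 1},{"dx": 0,"dy": 0.01,"dz": 0,"yaw": 0,"claw": 1},{"dx": 0,"dy": 0.01,"dz": 0,"yaw": 0,"claw": 1},{"dx": 0,"dy": 0.01,"dz": -0.02,"yaw": 0,"claw": 1},{"dx": 0,"dy": 0.01,"dz": -0.06,"yaw": 0,"claw": 1},{"dx": 0,"dy": 0.01,"dz": -0.12,"yaw": 0,"claw": 1},{"dx": 0,"dy": 0.01,"dz": -0.2,"yaw": 0,"claw": 1},{"dx": 0,"dy": 0.01,"dz": -0.28,"yaw": 0,"claw": 1},{"dx": 0,"dy": 0.01,"dz": -0.36,"yaw": 0,"claw": 1},{"dx": 0,"dy": 0.01,"dz": -0.4,"yaw": 0,"claw": 1},{"dx": 0,"dy": 0.01,"dz": -0.4,"yaw": 0,"claw": 1}]'

```text
time: 7.1
tool_pos: [0.7035, 0.1552, 0.3699]
tool_rot: [0.002, 0.626, 0.78, 0.002]
contact_force: [0.6, 0.2, -1.6]
gripper_width: 0.268
grasp_force: 58.6
```

Run:
```python
from h import *
s=manip.state();print(s['time'],s['tool_pos'],s['contact_force'],s['gripper_width'],s['grasp_force'])
go(.437,.1447,.37,81.2)
im=manip.grab_frame('wrist')[:,:,::-1];im2=manip.grab_frame('side')[60:240,300:460,::-1]
cv2.imwrite('pics/w4.png',np.hstack([im[100:420,100:500],cv2.copyMakeBorder(cv2.resize(im2,(284,320)),0,0,0,0,0)]))
```

```text
7.1 [0.70352033 0.15519956 0.36990271] [ 0.60863912  0.22928164 -1.58003043] 0.2684303198772579 58.55111360549927
dx 0.0946 dy -0.5250 dz -0.0032 yaw -0.7997 now th 12.47 [0.7035 0.1552 0.3699]
```

View pics/w4.png

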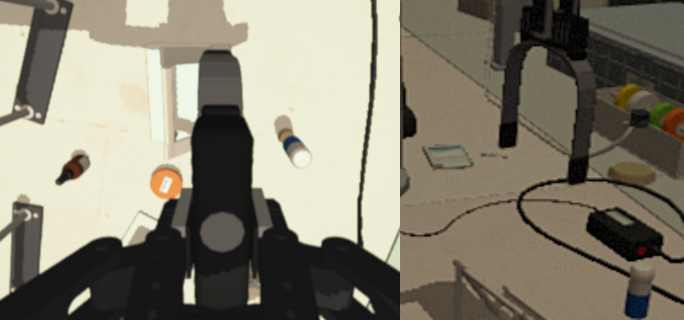

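Run:
```python
from h import *
np.set_printoptions(precision=4,suppress=True)
s=manip.state();W=cam('wrist',s);S=cam('side');p=s['tool_pos']
q=s['tool_rot'];R=Ro.from_quat([q[1],q[2],q[3],q[0]]).as_matrix()
for z in(.02,.026,.032):print('disc in tool',R.T@(plane(W,(322,332),p[2]+z)-p))
u=R[:,1]
for uv in((401,162.5),(361,143)):
  for off in(-.011,0,.011):
    o,d=ray(S,uv);P=o+d*((p+off*u-o)@u)/(d@u);print(off,P, R.T@(P-p))
```

```text
disc in tool [-0.0031  0.0016 -0.02  ]
disc in tool [ 0.0006  0.0016 -0.026 ]
disc in tool [ 0.0043  0.0015 -0.032 ]
-0.011 [0.7079 0.0782 0.2406] [-0.0763 -0.011   0.1245]
0 [0.716  0.0926 0.2341] [-0.0639 -0.      0.131 ]
0.011 [0.724  0.1071 0.2276] [-0.0515  0.011   0.1374]
-0.011 [0.681  0.1997 0.2383] [ 0.0482 -0.011   0.1268]
0 [0.6885 0.2167 0.2318] [0.0632 0.     0.1334]
0.011 [0.696  0.2337 0.2252] [0.0781 0.011  0.1399]
```

Emit:
send_rows --increments '[{"dx": 0,"dy": -0.06,"dz": 0,"yaw": -0.1,"claw": 1},{"dx": 0.02,"dy": -0.12,"dz": 0,"yaw": -0.2,"claw": 1},{"dx": 0.04,"dy": -0.19,"dz": 0,"yaw": -0.3,"claw": 1},{"dx": 0.05,"dy": -0.26,"dz": 0,"yaw": -0.4,"claw": 1},{"dx": 0.06,"dy": -0.33,"dz": 0,"yaw": -0.5,"claw": 1},{"dx": 0.07,"dy": -0.4,"dz": 0,"yaw": -0.6,"claw": 1},{"dx": 0.08,"dy": -0.46,"dz": 0,"yaw": -0.7,"claw": 1},{"dx": 0.095,"dy": -0.51,"dz": 0,"yaw": -0.77,"claw": 1},{"dx": 0.095,"dy": -0.525,"dz": 0,"yaw": -0.8,"claw": 1},{"dx": 0.095,"dy": -0.525,"dz": 0,"yaw": -0.8,"claw": 1},{"dx": 0.095,"dy": -0.525,"dz": 0,"yaw": -0.8,"claw": 1},{"dx": 0.095,"dy": -0.525,"dz": 0,"yaw": -0.8,"claw": 1}]'

```text
time: 8.7
tool_pos: [0.4363, 0.1448, 0.366]
tool_rot: [-0.001, 0.077, 0.997, -0.0]
contact_force: [0.1, -0.7, -1.4]
gripper_width: 0.266
grasp_force: 59.2
```

Run:
```python
from h import *
s=manip.state();print(s['time'],s['contact_force'],s['grasp_force'])
go(.437,.1447,.19,81.2)
im=manip.grab_frame('wrist')[:,:,::-1];im2=manip.grab_frame('side')[:260,160:340,::-1]
cv2.imwrite('pics/w5.png',np.hstack([cv2.resize(im,(533,400)),cv2.resize(im2,(267,386)).__class__ is None and 0 or cv2.copyMakeBorder(cv2.resize(im2,(267,386)),0,14,0,0,0)]))
W=cam('wrist',s)
for P in((.4493,.2242,.167),(.4246,.0651,.167)):print('knob pred',proj(W,np.array(P)))
```

```text
8.7 [ 0.14851674 -0.70688682 -1.39394486] 59.190014004707336
dx -0.0019 dy 0.0002 dz 0.3521 yaw -0.0002 now th 81.19 [0.4363 0.1448 0.366 ]
knob pred [398.91736559 215.04269308]
knob pred [244.26854513 215.10865587]
```

View pics/w5.png

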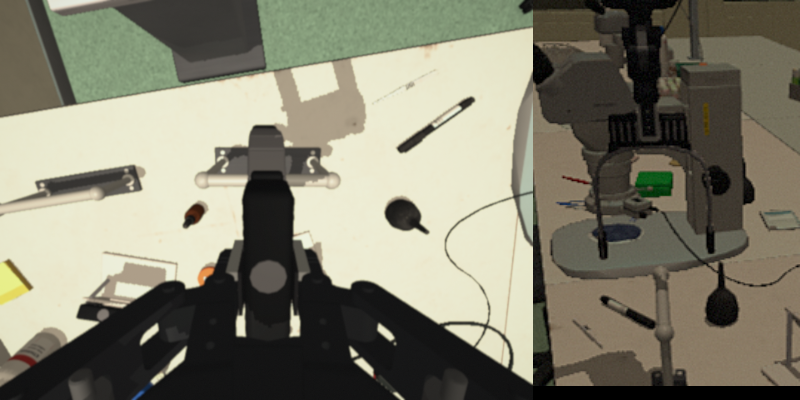

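In the wrist view the high bar's knobs are at about (244,217) and (400,217), within 2 px of the prediction. The side view shows the legs straddling above the bar.

Emit:
send_rows --increments '[{"dx": -0.002,"dy": 0,"dz": 0.06,"yaw": 0,"claw": 1},{"dx": -0.002,"dy": 0,"dz": 0.12,"yaw": 0,"claw": 1},{"dx": -0.002,"dy": 0,"dz": 0.18,"yaw": 0,"claw": 1},{"dx": -0.002,"dy": 0,"dz": 0.23,"yaw": 0,"claw": 1},{"dx": -0.002,"dy": 0,"dz": 0.27,"yaw": 0,"claw": 1},{"dx": -0.002,"dy": 0,"dz": 0.3,"yaw": 0,"claw": 1},{"dx": -0.002,"dy": 0,"dz": 0.32,"yaw": 0,"claw": 1},{"dx": -0.002,"dy": 0,"dz": 0.334,"yaw": 0,"claw": 1},{"dx": -0.002,"dy": 0,"dz": 0.34,"yaw": 0,"claw": 1},{"dx": -0.002,"dy": 0,"dz": 0.34,"yaw": 0,"claw": 1},{"dx": -0.002,"dy": 0,"dz": 0.34,"yaw": 0,"claw": 1}]'

```text
time: 10.18
tool_pos: [0.4374, 0.1447, 0.1974]
tool_rot: [0.001, 0.077, 0.997, 0.0]
contact_force: [-0.2, 1.1, -0.9]
gripper_width: 0.272
grasp_force: 59.3
```

Run:
```python
from h import *
s=manip.state();print(s['time'],s['contact_force'],s['tool_pos'])
im2=manip.grab_frame('side')[120:320,160:340,::-1];t=manip.grab_frame('top')[270:340,230:350,::-1]
a=cv2.resize(im2,(540,600),interpolation=2);b=cv2.resize(t,(240,140))
cv2.imwrite('pics/s6.png',np.hstack([a,cv2.copyMakeBorder(b,0,460,0,0,0)]))
```

```text
10.175 [-0.24916342  1.10733169 -0.87574415] [0.43738028 0.1446904  0.19742055]
```

View pics/s6.png

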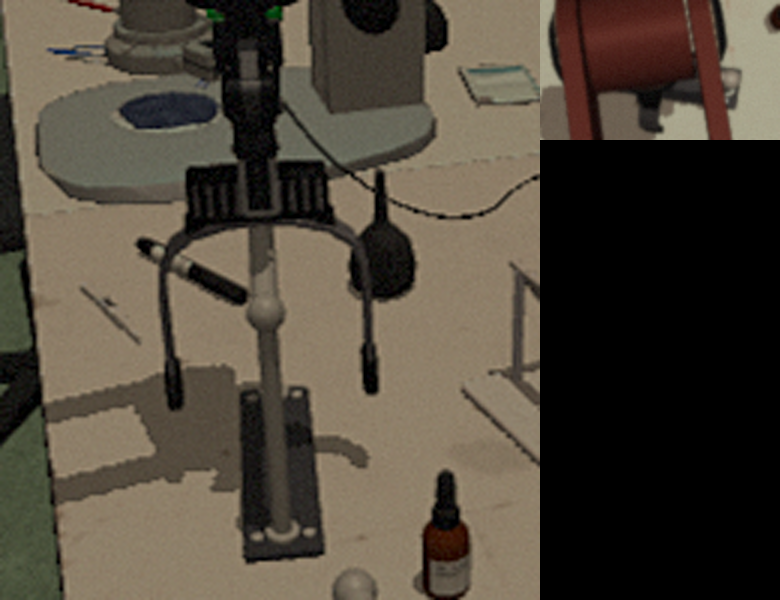

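Side view: the frame straddles the high bar, just above it. From here I lower in small steps and watch the force, since my picture views are used up.

Emit:
send_rows --increments '[{"dx": 0,"dy": 0,"dz": 0.01,"yaw": 0,"claw": 1},{"dx": 0,"dy": 0,"dz": 0.018,"yaw": 0,"claw": 1},{"dx": 0,"dy": 0,"dz": 0.023,"yaw": 0,"claw": 1},{"dx": 0,"dy": 0,"dz": 0.025,"yaw": 0,"claw": 1},{"dx": 0,"dy": 0,"dz": 0.025,"yaw": 0,"claw": 1}]'

```text
time: 10.9
tool_pos: [0.4371, 0.1447, 0.1851]
tool_rot: [0.0, 0.077, 0.997, 0.0]
contact_force: [-3.6, -1.0, 4.9]
gripper_width: 0.265
grasp_force: 59.7
```

Emit:
send_rows --increments '[{"dx": 0,"dy": 0,"dz": 0.002,"yaw": 0,"claw": 1},{"dx": 0,"dy": 0,"dz": 0.002,"yaw": 0,"claw": 1}]'

```text
time: 11.15
tool_pos: [0.4372, 0.1447, 0.185]
tool_rot: [0.0, 0.077, 0.997, 0.0]
contact_force: [-4.6, -2.1, 8.9]
gripper_width: 0.266
grasp_force: 60.4
```

Emit:
send_rows --increments '[{"dx": 0,"dy": 0,"dz": -0.0015,"yaw": 0,"claw": 1},{"dx": 0,"dy": 0,"dz": -0.0015,"yaw": 0,"claw": 1}]'

```text
time: 11.4
tool_pos: [0.4373, 0.1447, 0.185]
tool_rot: [0.0, 0.077, 0.997, 0.0]
contact_force: [-3.5, -0.6, 5.9]
gripper_width: 0.273
grasp_force: 59.9
```

Emit:
send_rows --increments '[{"dx": 0,"dy": 0,"dz": 0,"yaw": 0,"claw": 0.35},{"dx": 0,"dy": 0,"dz": 0,"yaw": 0,"claw": 0.2},{"dx": 0,"dy": 0,"dz": 0,"yaw": 0,"claw": 0},{"dx": 0,"dy": 0,"dz": 0,"yaw": 0,"claw": -0.2},{"dx": 0,"dy": 0,"dz": 0,"yaw": 0,"claw": -0.3},{"dx": 0,"dy": 0,"dz": 0,"yaw": 0,"claw": -0.3}]'

```text
time: 12.15
tool_pos: [0.4371, 0.1446, 0.184]
tool_rot: [0.0, 0.077, 0.997, 0.0]
contact_force: [0.5, -0.4, -0.0]
gripper_width: 0.652
grasp_force: 0.0
```

Emit:
send_rows --increments '[{"dx": 0,"dy": 0,"dz": -0.02,"yaw": 0,"claw": -0.3},{"dx": 0,"dy": 0,"dz": -0.06,"yaw": 0,"claw": -0.3},{"dx": 0,"dy": 0,"dz": -0.12,"yaw": 0,"claw": -0.5},{"dx": 0,"dy": 0,"dz": -0.2,"yaw": 0,"claw": -1},{"dx": 0,"dy": 0,"dz": -0.28,"yaw": 0,"claw": -1},{"dx": 0,"dy": 0,"dz": -0.3,"yaw": 0,"claw": -1},{"dx": 0,"dy": 0,"dz": -0.3,"yaw": 0,"claw": -1}]'

```text
time: 13.02
tool_pos: [0.4373, 0.1447, 0.3353]
tool_rot: [0.001, 0.077, 0.997, 0.0]
contact_force: [-0.8, 0.8, -0.8]
gripper_width: 0.999
grasp_force: 0.0
```

```bash
cat > disc.py <<'E'
from h import *
np.set_printoptions(precision=4,suppress=True)
def disc(im,guess,r=40):
    """grey disc on black block: blob of mid brightness enclosed by dark, nearest the guess"""
    g=cv2.GaussianBlur(im.max(2),(3,3),0);x,y=map(int,guess)
    best=None
    for th in(35,40,45,50,55,60):
        m=(g>th).astype('uint8');n,l,st,c=cv2.connectedComponentsWithStats(m)
        for i in range(1,n):
            w,h,a=st[i][2:]
            if 30<a<1200 and .6<w/h<1.7 and a>.65*w*h and np.hypot(*(c[i]-guess))<r:
                if best is None or a>best[1]:best=(c[i],a,th)
    return best
E
python3 - <<'E'
from disc import *
s=manip.state();im=manip.grab_frame('wrist');W=cam('wrist',s);print(s['time'],s['tool_pos'])
g=proj(W,np.array([.437,.1447,.209]));b=disc(im,g);print(g,b)
if b:print(plane(W,b[0],.209))
# crown/block dark mask principal axes
gr=im.max(2);x,y=map(int,g);m=(gr[y-130:y+60,x-60:x+60]<45).astype('uint8')
n,l,st,c=cv2.connectedComponentsWithStats(m)
for i in range(1,n):
  if st[i][4]>200:
    P=np.argwhere(l==i)[:,::-1].astype('float32');print(st[i],cv2.minAreaRect(P+[x-60,y-130]) )
go(.63,-.153,.34,-18.5)
E
```

```text
13.025 [0.4373 0.1447 0.3353]
[321.4357 231.5721] (array([320.8471, 234.1278]), np.int32(399), 55)
[0.4391 0.1439 0.209 ]Traceback (most recent call last):
  File "<stdin>", line 10, in <module>
cv2.error: OpenCV(4.12.0) /io/opencv/modules/imgproc/src/convhull.cpp:143: error: (-215:Assertion failed) total >= 0 && (depth == CV_32F || depth == CV_32S) in function 'convexHull'
```

Run:
```python
from disc import *
s=manip.state();im=manip.grab_frame('wrist');gr=im.max(2);x,y=321,232
m=(gr[y-130:y+60,x-60:x+60]<45).astype('uint8')
n,l,st,c=cv2.connectedComponentsWithStats(m)
for i in range(1,n):
  if st[i][4]>200:
    P=np.argwhere(l==i)[:,::-1].astype('float32');print(st[i],c[i]+[x-60,y-130],cv2.minAreaRect(P))
go(.52,-.01,.34,31)
```

```text
[  45   74   32  103 2277] [321.3553 223.3469] ((60.5, 125.0), (102.0, 31.0), 90.0)
dx -0.2121 dy -0.2800 dz -0.0149 yaw 0.5843 now th 81.22 [0.4365 0.1446 0.3327]
```

Emit:
send_rows --increments '[{"dx": -0.05,"dy": -0.06,"dz": -0.02,"yaw": 0.12,"claw": -1},{"dx": -0.1,"dy": -0.12,"dz": -0.02,"yaw": 0.24,"claw": -1},{"dx": -0.15,"dy": -0.19,"dz": -0.02,"yaw": 0.36,"claw": -1},{"dx": -0.2,"dy": -0.26,"dz": -0.02,"yaw": 0.48,"claw": -1},{"dx": -0.212,"dy": -0.28,"dz": -0.02,"yaw": 0.584,"claw": -1},{"dx": -0.212,"dy": -0.28,"dz": -0.02,"yaw": 0.584,"claw": -1}]'

```text
time: 13.88
tool_pos: [0.52, -0.0106, 0.3418]
tool_rot: [-0.002, 0.492, 0.871, -0.001]
contact_force: [-0.6, 0.6, -0.1]
gripper_width: 0.996
grasp_force: 0.0
```

Run:
```python
from h import *
go(.615,-.15,.28,-18.5)
```

```text
dx -0.3373 dy 0.0195 dz 0.1226 yaw 0.5764 now th 31.03 [ 0.52   -0.0106  0.3418]
```

Emit:
send_rows --increments '[{"dx": -0.07,"dy": 0,"dz": 0.02,"yaw": 0.12,"claw": -1},{"dx": -0.15,"dy": 0.01,"dz": 0.04,"yaw": 0.24,"claw": -1},{"dx": -0.23,"dy": 0.02,"dz": 0.07,"yaw": 0.36,"claw": -1},{"dx": -0.3,"dy": 0.02,"dz": 0.1,"yaw": 0.47,"claw": -1},{"dx": -0.337,"dy": 0.02,"dz": 0.122,"yaw": 0.576,"claw": -1},{"dx": -0.337,"dy": 0.02,"dz": 0.122,"yaw": 0.576,"claw": -1},{"dx": -0.337,"dy": 0.02,"dz": 0.122,"yaw": 0.576,"claw": -1}]'

```text
time: 14.75
tool_pos: [0.6156, -0.1479, 0.2832]
tool_rot: [-0.0, 0.81, 0.586, 0.0]
contact_force: [0.0, 0.4, 0.3]
gripper_width: 0.999
grasp_force: 0.0
```

Run:
```python
from disc import *
s=manip.state();im=manip.grab_frame('wrist');W=cam('wrist',s);T=cam('top');S=cam('side');print(s['time'],s['tool_pos'])
g=proj(W,np.array([.6225,-.153,.131]));b=disc(im,g);print(g,b)
rt=ray(T,(240+573/3.2,180+137/3.2));rs=ray(S,(220+386/2,170+255/2))
if b is not None:
  rw=ray(W,b[0]);print(tri(rt,rw),tri(rt,rw,rs))
# outer-face left edge & back lip directions
gr=im.max(2);x,y=map(int,g)
pts=[]
for r in range(y-30,y+31,4):
  row=gr[r,x-60:x+5];d=np.where(row<45)[0]
  if len(d):pts.append((x-60+d[0],r))
print(pts)
p=np.array(pts,'float32');v=cv2.fitLine(p,cv2.DIST_HUBER,0,.01,.01).ravel();
A=plane(W,(v[2]-30*v[0],v[3]-30*v[1]),.13);B=plane(W,(v[2]+30*v[0],v[3]+30*v[1]),.13);d=(B-A)
print('block yaw',(np.degrees(np.arctan2(d[1],d[0]))+90+90)%180-90)
```

```text
14.75 [ 0.6156 -0.1479  0.2832]
[328.8836 229.5419] None
[(np.int64(323), 199), (np.int64(323), 203), (np.int64(323), 207), (np.int64(323), 211), (np.int64(323), 215), (np.int64(323), 219), (np.int64(323), 239), (np.int64(323), 243), (np.int64(323), 247), (np.int64(323), 251), (np.int64(323), 255), (np.int64(323), 259)]
block yaw -18.183562909704193
```

Run:
```python
from h import *
go(.6325,-.156,.107,-18.3)
```

```text
dx -0.0048 dy 0.0367 dz 0.3536 yaw 0.0004 now th -18.26 [ 0.6157 -0.148   0.2838]
```

Emit:
send_rows --increments '[{"dx": -0.005,"dy": 0.037,"dz": 0.1,"yaw": 0,"claw": -1},{"dx": -0.005,"dy": 0.037,"dz": 0.2,"yaw": 0,"claw": -1},{"dx": -0.005,"dy": 0.037,"dz": 0.27,"yaw": 0,"claw": -1},{"dx": -0.005,"dy": 0.037,"dz": 0.32,"yaw": 0,"claw": -1},{"dx": -0.005,"dy": 0.037,"dz": 0.354,"yaw": 0,"claw": -1},{"dx": -0.005,"dy": 0.037,"dz": 0.354,"yaw": 0,"claw": -0.5},{"dx": -0.005,"dy": 0.037,"dz": 0.354,"yaw": 0,"claw": -0.1},{"dx": -0.005,"dy": 0.037,"dz": 0.354,"yaw": 0,"claw": -0.1}]'

```text
time: 15.8
tool_pos: [0.6336, -0.1577, 0.1079]
tool_rot: [0.001, 0.811, 0.585, 0.001]
contact_force: [-0.0, -0.6, 0.1]
gripper_width: 0.551
grasp_force: 0.0
```

Run:
```python
from disc import *
s=manip.state();im=manip.grab_frame('wrist');W=cam('wrist',s);print(s['time'],s['tool_pos'],s['contact_force'])
g=proj(W,np.array([.6235,-.153,.131]));b=disc(im,g,60);print(g,b)
gr=im.max(2);r=int(g[1])
for rr in(r-60,r-30,r,r+20): print(rr,gr[rr,230:420:4])
```

```text
15.8 [ 0.6336 -0.1577  0.1079] [-0.0262 -0.5751  0.1142]
[290.6971 328.3568] None
268 [240 240 240 240 240 240 240 234 242 244 243  20  21  20  21  21  20  20
  20  20  22  22  21  37  75  43  19  19  18  22  27  80 220 245 245 245
 245 205 176 231 231 232 232 232 232 232 194 165]
298 [240 240 240 240 240 164  93  94  54  18 162  77  22  19  20  20  20  21
  21  21  21  22  20  18  21  66  80  69  25  18  18  92 180 180 179 183
  39  19  82  93  93 219 232 232 233 205 165 152]
328 [ 23  27  94  93  94  64  17  17  17  16  77 165  88  88  89  89  89  89
  89  86  21  23  21  18  19  18  19  17  19  19  43 131 120 157 208 215
  20  19  17  17  19  89  93  94  88  23  22  27]
348 [ 22  23  22  23  23  24  32  15  16 127 240 224  18  20  21  65  80  85
  58  21  22  22  20  19  19  49  79  54  26  30  88 119 145  94  65  65
  65  17  16  16  33  21  23  21  23  23  24  23]
```

Emit:
send_rows --increments '[{"dx": 0,"dy": 0.01,"dz": -0.007,"yaw": 0,"claw": -0.1},{"dx": 0,"dy": 0.02,"dz": -0.014,"yaw": 0,"claw": -0.1},{"dx": 0,"dy": 0.03,"dz": -0.021,"yaw": 0,"claw": -0.1},{"dx": 0,"dy": 0.04,"dz": -0.027,"yaw": 0,"claw": -0.1},{"dx": 0,"dy": 0.05,"dz": -0.032,"yaw": 0,"claw": -0.1},{"dx": 0,"dy": 0.06,"dz": -0.037,"yaw": 0,"claw": -0.1},{"dx": 0,"dy": 0.07,"dz": -0.041,"yaw": 0,"claw": -0.1},{"dx": 0,"dy": 0.08,"dz": -0.044,"yaw": 0,"claw": -0.1},{"dx": 0,"dy": 0.09,"dz": -0.047,"yaw": 0,"claw": -0.1},{"dx": 0,"dy": 0.1,"dz": -0.05,"yaw": 0,"claw": -0.1},{"dx": 0,"dy": 0.108,"dz": -0.052,"yaw": 0,"claw": -0.1},{"dx": 0,"dy": 0.108,"dz": -0.052,"yaw": 0,"claw": -0.1}]'

```text
time: 17.35
tool_pos: [0.6841, -0.1746, 0.1321]
tool_rot: [0.0, 0.811, 0.584, 0.0]
contact_force: [0.3, 0.6, 0.7]
gripper_width: 0.553
grasp_force: 0.1
```

Run:
```python
from disc import *
s=manip.state();im=manip.grab_frame('wrist');W=cam('wrist',s);print(s['time'],s['tool_pos'],s['contact_force'])
q=s['tool_rot'];R=Ro.from_quat([q[1],q[2],q[3],q[0]]).as_matrix()
g=proj(W,s['tool_pos']+R@[0,-.01,-.026]);print(g,disc(im,g,60))
gr=im.max(2)
for rr in(268,298,332,345): print(rr,gr[rr,230:420:4])
```

```text
17.35 [ 0.6841 -0.1746  0.1321] [0.3072 0.6098 0.701 ]
[292.6469 335.0372] None
268 [237 237 238 238 238 238 168 168 141  21  20  21  22  22  23  22  23  22
  22  23  21  23  20  17  29 214 222 156 236 214 217 236 236 236 236 236
 236 236 236 236 235 236 236 236 235 236 236 235]
298 [237 237 237 237 238 158  90  90  52  17  19  20  20  21  21  22  22  22
  22  23  22  22  21  19  37 227 179 174 234 208 230 236 236 236 236 236
  55  16  79  90  88 225 236 236 235 235 236 235]
332 [ 23  24  63 124 132  70  24  15  15  15  25  92  92  92  92  92  92  92
  92  92  92  72  20  17  36  30  89 209 228 218 236 235 235 235 235 235
  36  16  15  16  30 113 132 112  51  22  21  22]
345 [ 21  21  23  22  22  25  29  16  15  31  18  20  37  91  92  92  92  92
  92  90  43  20  20  17  48  63 224 235 235 235 235 235 235 235 235 235
 231  16  17  17  33  20  22  22  21  22  21  25]
```

Emit:
send_rows --increments '[{"dx": 0,"dy": 0.01,"dz": 0,"yaw": 0,"claw": 0.1},{"dx": 0,"dy": 0.01,"dz": 0,"yaw": 0,"claw": 0.3},{"dx": 0,"dy": 0.01,"dz": 0,"yaw": 0,"claw": 1},{"dx": 0,"dy": 0.01,"dz": 0,"yaw": 0,"claw": 1},{"dx": 0,"dy": 0.01,"dz": 0,"yaw": 0,"claw": 1},{"dx": 0,"dy": 0.01,"dz": 0,"yaw": 0,"claw": 1},{"dx": 0,"dy": 0.01,"dz": -0.02,"yaw": 0,"claw": 1},{"dx": 0,"dy": 0.01,"dz": -0.06,"yaw": 0,"claw": 1},{"dx": 0,"dy": 0.01,"dz": -0.12,"yaw": 0,"claw": 1},{"dx": 0,"dy": 0.01,"dz": -0.2,"yaw": 0,"claw": 1},{"dx": 0,"dy": 0.01,"dz": -0.28,"yaw": 0,"claw": 1},{"dx": 0,"dy": 0.01,"dz": -0.34,"yaw": 0,"claw": 1},{"dx": 0,"dy": 0.01,"dz": -0.36,"yaw": 0,"claw": 1},{"dx": 0,"dy": 0.01,"dz": -0.36,"yaw": 0,"claw": 1}]'

```text
time: 19.15
tool_pos: [0.689, -0.1762, 0.3132]
tool_rot: [0.001, 0.811, 0.584, 0.001]
contact_force: [-0.0, -0.6, -0.0]
gripper_width: 0.264
grasp_force: 58.5
```

Run:
```python
from disc import *
s=manip.state();im=manip.grab_frame('wrist');W=cam('wrist',s);print(s['time'],s['tool_pos'],s['contact_force'],s['gripper_width'])
q=s['tool_rot'];R=Ro.from_quat([q[1],q[2],q[3],q[0]]).as_matrix()
g=proj(W,s['tool_pos']+R@[0,0,-.026]);b=disc(im,g,60);print(g,b)
if b:
  for z in(.022,.026):print(R.T@(plane(W,b[0],s['tool_pos'][2]+z)-s['tool_pos']))
# leg tips in side view: lowest dark pixels near where leg ends should be
im2=manip.grab_frame('side');S=cam('side');gr=im2.max(2)
for sg in(-1,1):
  for d in(.07,.096):
    print(sg,d,proj(S,s['tool_pos']+R@[sg*.064,0,d]))
  x,y=map(int,proj(S,s['tool_pos']+R@[sg*.064,0,.08]))
  print(x,y);print(gr[y-10:y+40:2,x-14:x+15:2])
go(.4306,-.1909,.30,-90)
```

```text
19.15 [ 0.689  -0.1762  0.3132] [-0.0005 -0.6169 -0.0351] 0.26427680552249444
[317.725 335.025] None
-1 0.07 [490.5856 257.9464]
-1 0.096 [486.3644 275.3417]
488 264
[[150 149 139  23  49  46  45  45  43  41  45  36 110 152 145]
 [149 149 122  34  51  47  44  42  45  44  46  33 146 151 148]
 [147 160  57  48  49  50  43  44  50  45  48  52 157 146 147]
 [147 149   8  14  14   2  12  23  23  24  28 105 153 153 143]
 [150 129   3   7  13   5  10   2   5   6  13 110 151 145 144]
 [155  92   0   6   8   8  14   8  11  14   0 132 152 149 149]
 [161   9  16   7  11   9   2  11  21   0   5 159 153 148 150]
 [145   4  15  16  11  14  18   8   0  11  99 157 154 150 148]
 [131   0  17  20  17   6  10  15   8   0 125 152 150 149 150]
 [ 77  10   8   3  14  15  10  10   0   6 158 147 150 149 150]
 [  0  15  22   5  16  17  11   8  14  67 159 149 150 147 151]
 [ 29  13   6  17  21   5  18   0   0 107 150 149 150 152 147]
 [125   0   0   0   1   0   3   1   0 139 148 153 151 147 147]
 [149 152 154 148 144 147 145 140 146 152 152 149 149 149 145]
 [150 149 149 150 149 154 148 150 151 150 149 148 14
[... 1663 characters left out ...]
 147 147 146 150 146 151 156 153 145 107   5   0]
 [148 148 152 149 151 146 149 151 148 150 146 150 152 156 150]
 [151 151 145 150 149 145 148 152 149 149 150 151 146 144 149]
 [150 151 151 152 150 149 151 149 146 148 150 153 143 150 146]
 [150 152 149 147 148 148 154 151 155 150 150 151 147 153 151]
 [149 149 154 150 152 150 150 151 151 150 150 148 150 148 151]
 [153 147 150 150 150 150 149 151 152 152 149 148 148 150 148]
 [150 152 148 151 149 151 149 151 150 150 150 149 144 150 153]
 [150 151 147 152 150 149 151 149 149 149 148 150 149 155 149]
 [145 151 152 149 153 148 148 150 149 146 149 150 147 150 152]]
dx -0.1917 dy -0.4789 dz 0.0215 yaw 0.8321 now th -18.48 [ 0.6881 -0.1759  0.3102]
```

Emit:
send_rows --increments '[{"dx": -0.02,"dy": -0.05,"dz": 0,"yaw": 0.1,"claw": 1},{"dx": -0.05,"dy": -0.12,"dz": 0,"yaw": 0.2,"claw": 1},{"dx": -0.08,"dy": -0.19,"dz": 0,"yaw": 0.31,"claw": 1},{"dx": -0.11,"dy": -0.26,"dz": 0,"yaw": 0.42,"claw": 1},{"dx": -0.13,"dy": -0.33,"dz": 0,"yaw": 0.53,"claw": 1},{"dx": -0.16,"dy": -0.4,"dz": 0,"yaw": 0.64,"claw": 1},{"dx": -0.18,"dy": -0.45,"dz": 0,"yaw": 0.74,"claw": 1},{"dx": -0.192,"dy": -0.479,"dz": 0,"yaw": 0.81,"claw": 1},{"dx": -0.192,"dy": -0.479,"dz": 0,"yaw": 0.832,"claw": 1},{"dx": -0.192,"dy": -0.479,"dz": 0,"yaw": 0.832,"claw": 1},{"dx": -0.192,"dy": -0.479,"dz": 0,"yaw": 0.832,"claw": 1},{"dx": -0.192,"dy": -0.479,"dz": 0,"yaw": 0.832,"claw": 1}]'

```text
time: 20.75
tool_pos: [0.4313, -0.1911, 0.3118]
tool_rot: [-0.0, 1.0, 0.001, -0.0]
contact_force: [1.2, -0.1, -0.4]
gripper_width: 0.269
grasp_force: 58.8
```

Run:
```python
from disc import *
s=manip.state();im=manip.grab_frame('wrist');W=cam('wrist',s);print(s['time'],s['grasp_force'])
for P in((.4306,-.1104,.107),(.4306,-.2714,.107)):
  g=proj(W,np.array(P));x,y=map(int,g);sub=cv2.GaussianBlur(im[y-22:y+23,x-22:x+23].max(2),(5,5),0)
  c=cv2.HoughCircles(sub,cv2.HOUGH_GRADIENT,1,30,param1=60,param2=8,minRadius=7,maxRadius=14)
  print(g,None if c is None else c[0,0]+[x-22,y-22,0],[None if c is None else plane(W,c[0,0,:2]+[x-22,y-22],.107)])
go(.4306,-.1909,.145,-90)
```

```text
20.75 58.794264793395996
[245.1056 216.3018] [246.5 215.5  11.1] [array([ 0.4315, -0.1119,  0.107 ])]
[397.0032 216.4136] [396.5 214.5  10.6] [array([ 0.4327, -0.2707,  0.107 ])]
dx -0.0013 dy -0.0005 dz 0.3338 yaw 0.0007 now th -89.94 [ 0.4313 -0.1912  0.3119]
```

Emit:
send_rows --increments '[{"dx": 0,"dy": 0,"dz": 0.06,"yaw": 0,"claw": 1},{"dx": 0,"dy": 0,"dz": 0.12,"yaw": 0,"claw": 1},{"dx": 0,"dy": 0,"dz": 0.18,"yaw": 0,"claw": 1},{"dx": 0,"dy": 0,"dz": 0.23,"yaw": 0,"claw": 1},{"dx": 0,"dy": 0,"dz": 0.27,"yaw": 0,"claw": 1},{"dx": 0,"dy": 0,"dz": 0.3,"yaw": 0,"claw": 1},{"dx": 0,"dy": 0,"dz": 0.32,"yaw": 0,"claw": 1},{"dx": 0,"dy": 0,"dz": 0.33,"yaw": 0,"claw": 1},{"dx": 0,"dy": 0,"dz": 0.334,"yaw": 0,"claw": 1},{"dx": 0,"dy": 0,"dz": 0.334,"yaw": 0,"claw": 1},{"dx": 0,"dy": 0,"dz": 0.334,"yaw": 0,"claw": 1}]'

```text
time: 22.18
tool_pos: [0.4313, -0.1914, 0.1456]
tool_rot: [0.0, 1.0, 0.0, 0.0]
contact_force: [-0.1, -0.0, -1.0]
gripper_width: 0.27
grasp_force: 58.9
```

Emit:
send_rows --increments '[{"dx": 0,"dy": 0,"dz": 0.006,"yaw": 0,"claw": 1},{"dx": 0,"dy": 0,"dz": 0.012,"yaw": 0,"claw": 1},{"dx": 0,"dy": 0,"dz": 0.016,"yaw": 0,"claw": 1},{"dx": 0,"dy": 0,"dz": 0.018,"yaw": 0,"claw": 1},{"dx": 0,"dy": 0,"dz": 0.018,"yaw": 0,"claw": 1},{"dx": 0,"dy": 0,"dz": 0.018,"yaw": 0,"claw": 1}]'

```text
time: 22.92
tool_pos: [0.431, -0.1912, 0.1361]
tool_rot: [0.0, 1.0, 0.0, 0.0]
contact_force: [-0.2, -0.3, 0.5]
gripper_width: 0.272
grasp_force: 58.9
```

No contact yet (noise about 1 N). I'll step down 1 mm at a time.

Emit:
send_rows --increments '[{"dx": 0,"dy": 0,"dz": 0.002,"yaw": 0,"claw": 1},{"dx": 0,"dy": 0,"dz": 0.004,"yaw": 0,"claw": 1},{"dx": 0,"dy": 0,"dz": 0.004,"yaw": 0,"claw": 1}]'

```text
time: 23.3
tool_pos: [0.4309, -0.1912, 0.1339]
tool_rot: [-0.0, 1.0, 0.0, -0.0]
contact_force: [-0.1, -0.4, -0.6]
gripper_width: 0.269
grasp_force: 58.9
```

Emit:
send_rows --increments '[{"dx": 0,"dy": 0,"dz": 0.002,"yaw": 0,"claw": 1},{"dx": 0,"dy": 0,"dz": 0.002,"yaw": 0,"claw": 1}]'

```text
time: 23.55
tool_pos: [0.4309, -0.1912, 0.133]
tool_rot: [-0.0, 1.0, 0.0, -0.0]
contact_force: [0.7, 1.0, -1.0]
gripper_width: 0.267
grasp_force: 58.9
```

Emit:
send_rows --increments '[{"dx": 0,"dy": 0,"dz": 0.002,"yaw": 0,"claw": 1},{"dx": 0,"dy": 0,"dz": 0.002,"yaw": 0,"claw": 1}]'

```text
time: 23.8
tool_pos: [0.4309, -0.1912, 0.1319]
tool_rot: [-0.0, 1.0, 0.0, -0.0]
contact_force: [0.2, -0.8, -0.7]
gripper_width: 0.266
grasp_force: 58.9
```

Emit:
send_rows --increments '[{"dx": 0,"dy": 0,"dz": 0.002,"yaw": 0,"claw": 1},{"dx": 0,"dy": 0,"dz": 0.002,"yaw": 0,"claw": 1}]'

```text
time: 24.05
tool_pos: [0.4309, -0.1912, 0.131]
tool_rot: [-0.0, 1.0, 0.0, -0.0]
contact_force: [-0.3, 0.1, -0.4]
gripper_width: 0.265
grasp_force: 58.9
```

Emit:
send_rows --increments '[{"dx": 0,"dy": 0,"dz": 0.002,"yaw": 0,"claw": 1},{"dx": 0,"dy": 0,"dz": 0.002,"yaw": 0,"claw": 1}]'

```text
time: 24.3
tool_pos: [0.4309, -0.1912, 0.13]
tool_rot: [-0.0, 1.0, 0.0, -0.0]
contact_force: [0.5, 0.5, -0.5]
gripper_width: 0.272
grasp_force: 58.9
```

Emit:
send_rows --increments '[{"dx": 0,"dy": 0,"dz": 0.002,"yaw": 0,"claw": 1},{"dx": 0,"dy": 0,"dz": 0.002,"yaw": 0,"claw": 1}]'

```text
time: 24.55
tool_pos: [0.4309, -0.1912, 0.1289]
tool_rot: [-0.0, 1.0, 0.0, -0.0]
contact_force: [-0.5, -0.2, -0.8]
gripper_width: 0.267
grasp_force: 58.9
```

Emit:
send_rows --increments '[{"dx": 0,"dy": 0,"dz": 0.002,"yaw": 0,"claw": 1},{"dx": 0,"dy": 0,"dz": 0.002,"yaw": 0,"claw": 1}]'

```text
time: 24.8
tool_pos: [0.4309, -0.1912, 0.128]
tool_rot: [-0.0, 1.0, 0.0, -0.0]
contact_force: [-0.1, -0.1, -0.5]
gripper_width: 0.272
grasp_force: 58.9
```

Emit:
send_rows --increments '[{"dx": 0,"dy": 0,"dz": 0.002,"yaw": 0,"claw": 1},{"dx": 0,"dy": 0,"dz": 0.002,"yaw": 0,"claw": 1}]'

```text
time: 25.05
tool_pos: [0.4309, -0.1912, 0.127]
tool_rot: [-0.0, 1.0, 0.0, -0.0]
contact_force: [-0.3, 0.8, -0.2]
gripper_width: 0.266
grasp_force: 58.9
```

Emit:
send_rows --increments '[{"dx": 0,"dy": 0,"dz": 0.002,"yaw": 0,"claw": 1},{"dx": 0,"dy": 0,"dz": 0.002,"yaw": 0,"claw": 1}]'

```text
time: 25.3
tool_pos: [0.4309, -0.1912, 0.126]
tool_rot: [-0.0, 1.0, 0.0, -0.0]
contact_force: [-0.2, -0.7, -0.3]
gripper_width: 0.273
grasp_force: 58.9
```

Emit:
send_rows --increments '[{"dx": 0,"dy": 0,"dz": 0.002,"yaw": 0,"claw": 1},{"dx": 0,"dy": 0,"dz": 0.002,"yaw": 0,"claw": 1}]'

```text
time: 25.55
tool_pos: [0.4311, -0.1913, 0.1253]
tool_rot: [0.0, 1.0, 0.0, 0.0]
contact_force: [-0.5, 0.3, 1.9]
gripper_width: 0.266
grasp_force: 59.0
```

Contact is at 0.1255 m, 10.5 mm above the bar top, which matches the first frame. I'll release and rise.

Emit:
send_rows --increments '[{"dx": 0,"dy": 0,"dz": 0,"yaw": 0,"claw": 0.35},{"dx": 0,"dy": 0,"dz": 0,"yaw": 0,"claw": 0.2},{"dx": 0,"dy": 0,"dz": 0,"yaw": 0,"claw": 0},{"dx": 0,"dy": 0,"dz": 0,"yaw": 0,"claw": -0.2},{"dx": 0,"dy": 0,"dz": 0,"yaw": 0,"claw": -0.3},{"dx": 0,"dy": 0,"dz": 0,"yaw": 0,"claw": -0.3},{"dx": 0,"dy": 0,"dz": -0.02,"yaw": 0,"claw": -0.3},{"dx": 0,"dy": 0,"dz": -0.06,"yaw": 0,"claw": -0.3},{"dx": 0,"dy": 0,"dz": -0.12,"yaw": 0,"claw": -0.5},{"dx": 0,"dy": 0,"dz": -0.2,"yaw": 0,"claw": -1},{"dx": 0,"dy": 0,"dz": -0.28,"yaw": 0,"claw": -1},{"dx": 0,"dy": 0,"dz": -0.3,"yaw": 0,"claw": -1},{"dx": 0,"dy": 0,"dz": -0.3,"yaw": 0,"claw": -1}]'

```text
time: 27.18
tool_pos: [0.4311, -0.1913, 0.2755]
tool_rot: [0.0, 1.0, 0.0, 0.0]
contact_force: [-0.6, -0.1, -0.8]
gripper_width: 0.996
grasp_force: 0.0
```

Run:
```python
from disc import *
s=manip.state();im=manip.grab_frame('wrist');W=cam('wrist',s);print(s['time'],s['tool_pos'],s['contact_force'])
g=proj(W,np.array([.431,-.1912,.149]));b=disc(im,g);print(g,b)
if b:print(plane(W,b[0],.149))
gr=im.max(2);x,y=map(int,g);m=(gr[y-130:y+60,x-60:x+60]<45).astype('uint8')
n,l,st,c=cv2.connectedComponentsWithStats(m)
for i in range(1,n):
  if st[i][4]>200:
    P=np.argwhere(l==i)[:,::-1].astype('float32');print(st[i],c[i]+[x-60,y-130],cv2.minAreaRect(P))
go(.35,-.45,.32,-90)
```

```text
27.175 [ 0.4311 -0.1913  0.2755] [-0.5674 -0.1195 -0.7758]
[320.8639 235.9137] None
[  45   72   31  101 1478] [319.3072 235.0548] ((60.0, 122.0), (100.0, 30.0), 90.0)
dx -0.1615 dy 0.5179 dz -0.0922 yaw 0.0002 now th -89.99 [ 0.4306 -0.191   0.274 ]
```

Emit:
send_rows --increments '[{"dx": -0.02,"dy": 0.06,"dz": -0.09,"yaw": 0,"claw": -1},{"dx": -0.05,"dy": 0.16,"dz": -0.09,"yaw": 0,"claw": -1},{"dx": -0.09,"dy": 0.27,"dz": -0.09,"yaw": 0,"claw": -1},{"dx": -0.12,"dy": 0.38,"dz": -0.09,"yaw": 0,"claw": -1},{"dx": -0.15,"dy": 0.48,"dz": -0.09,"yaw": 0,"claw": -1},{"dx": -0.16,"dy": 0.52,"dz": -0.09,"yaw": 0,"claw": -1},{"dx": -0.16,"dy": 0.52,"dz": -0.09,"yaw": 0,"claw": -1},{"dx": -0.16,"dy": 0.52,"dz": -0.09,"yaw": 0,"claw": -1}]'

```text
time: 28.22
tool_pos: [0.3515, -0.45, 0.3193]
tool_rot: [-0.001, 1.0, 0.001, -0.0]
contact_force: [0.6, -0.1, 0.4]
gripper_width: 0.998
grasp_force: 0.0
```

Run:
```python
from disc import *
print(manip.state()['time'],manip.state()['tool_pos'])
t=manip.grab_frame('top');sd=manip.grab_frame('side');T=cam('top');S=cam('side')
def dark(im,c,P,Wd,tag):
    x,y=map(int,proj(c,P));m=(im[y-Wd:y+Wd,x-Wd:x+Wd].max(2)<45).astype('uint8')
    n,l,st,cc=cv2.connectedComponentsWithStats(m);i=1+np.argmax(st[1:,4])
    pts=np.argwhere(l==i)[:,::-1].astype('float32');r=cv2.minAreaRect(pts)
    print(tag,'pred',proj(c,P),'cent',cc[i]+[x-Wd,y-Wd],st[i],r[1],r[2])
for nm,o,yaw,L in(('long',np.array([.4373,.1447,.175]),-8.8,.125),('short',np.array([.4311,-.1912,.115]),0,.09)):
    ctr=o+[0,0,.018];dark(t,T,ctr,28,nm+' top');dark(sd,S,ctr,30,nm+' side')
    yv=np.array([np.cos(np.radians(yaw)),np.sin(np.radians(yaw)),0])
    for sg in(-1,1):
        P=o+sg*.064*yv-[0,0,L-.012];dark(sd,S,P,14,f'{nm} leg{sg}')
```

```text
28.225 [ 0.3515 -0.45    0.3193]
long top pred [287.4298 302.6785] cent [286.7957 307.7092] [  0   7  56  44 705] (42.18307876586914, 54.607906341552734) 85.60128784179688
long side pred [246.5892 190.0893] cent [245.5144 196.4613] [   0   13   60   47 2751] (46.0, 59.0) 90.0
long leg-1 pred [218.0034 253.5502] cent [217.5 252.5] [  0   0  28  28 784] (27.0, 27.0) 90.0
long leg1 pred [283.9239 248.3886] cent [282.5 247.5] [  0   0  28  28 784] (27.0, 27.0) 90.0
short top pred [440.6649 306.529 ] cent [436.675  309.6118] [  0   9  46  41 680] (37.06440353393555, 43.74352264404297) 41.18592834472656
short side pred [293.3263 341.1261] cent [291.325  335.9639] [   0    0   60   60 2246] (59.0, 59.0) 90.0
short leg-1 pred [248.8625 403.7193] cent [252.6326 401.9065] [  8   0  20  28 460] (27.0, 19.0) 90.0
short leg1 pred [337.8285 381.2963] cent [333.0307 383.7925] [  0   0  21  28 424] (27.0, 20.0) 90.0
```

Run:
```python
from h import *
go(.198,-.592,.24,-71.5)
```

```text
dx -0.3081 dy 0.2835 dz 0.1600 yaw -0.2139 now th -89.88 [ 0.3517 -0.45    0.3201]
```

Emit:
send_rows --increments '[{"dx": -0.08,"dy": 0.08,"dz": 0,"yaw": -0.05,"claw": -1},{"dx": -0.16,"dy": 0.15,"dz": 0.04,"yaw": -0.1,"claw": -1},{"dx": -0.24,"dy": 0.22,"dz": 0.1,"yaw": -0.16,"claw": -1},{"dx": -0.308,"dy": 0.284,"dz": 0.16,"yaw": -0.214,"claw": -1},{"dx": -0.308,"dy": 0.284,"dz": 0.16,"yaw": -0.214,"claw": -1},{"dx": -0.308,"dy": 0.284,"dz": 0.16,"yaw": -0.214,"claw": -1},{"dx": -0.308,"dy": 0.284,"dz": 0.16,"yaw": -0.214,"claw": -1}]'

```text
time: 29.2
tool_pos: [0.1986, -0.5931, 0.242]
tool_rot: [0.001, 0.987, 0.161, 0.0]
contact_force: [1.1, -0.6, -0.0]
gripper_width: 0.996
grasp_force: 0.0
```

```bash
cat > chk.py <<'E'
from disc import *
print(manip.state()['time'],manip.state()['tool_pos'])
T=cam('top');S=cam('side')
for nm,n0,c,f in(('top','top0',T,manip.grab_frame('top')),('side','side0',S,manip.grab_frame('side'))):
    im0=cv2.imread(f'pics/{n0}.png')[:,:,::-1];dif=cv2.absdiff(f,im0).max(2)
    m=((dif>35)&(f.max(2)<60)).astype('uint8')
    for k,o,yaw,L in(('long',np.array([.4373,.1447,.175]),-8.8,.125),('short',np.array([.4311,-.1912,.115]),0,.09)):
        a=np.radians(yaw);A=np.array([np.cos(a),np.sin(a),0]);B=np.array([-np.sin(a),np.cos(a),0]);Z=np.array([0,0,1.])
        # predicted silhouette: block + leg pads; compare boxes of dark new pixels around each piece
        for pn,cen,h in(('block',o+.018*Z,(.042,.012,.016)),('legF',o+.0655*A-(L-.012)*Z,(.002,.011,.012)),('legN',o-.0655*A-(L-.012)*Z,(.002,.011,.012))):
            P=np.array([proj(c,cen+i*h[0]*A+j*h[1]*B+l*h[2]*Z) for i in(-1,1) for j in(-1,1) for l in(-1,1)])
            hull=cv2.convexHull(P.astype('float32')).astype('int32');M=np.zeros_like(m);cv2.fillConvexPoly(M,hull,1)
            D=cv2.dilate(M,np.ones((9,9)))-cv2.dilate(M,np.ones((5,5)))
            mo=cv2.moments(m*cv2.dilate(M,np.ones((9,9))),True);m0=cv2.moments(M,True)
            print(nm,k,pn,'cover',round(float((m*M).sum()/M.sum()),2),'ring',round(float((m*D).sum()/D.sum()),2),
              'shift',np.round([mo['m10']/max(mo['m00'],1)-m0['m10']/m0['m00'],mo['m01']/max(mo['m00'],1)-m0['m01']/m0['m00']],1))
E
python3 chk.py
```

```text
29.2 [ 0.1986 -0.5931  0.242 ]
top long block cover 0.55 ring 0.03 shift [ 0.5 -2.9]
top long legF cover 0.25 ring 0.23 shift [-2.2  3.2]
top long legN cover 0.88 ring 0.06 shift [-0.7 -1.3]
top short block cover 0.54 ring 0.08 shift [-1.6 -3.1]
top short legF cover 0.36 ring 0.18 shift [1.7 2.8]
top short legN cover 0.86 ring 0.13 shift [ 2.7 -1.6]
side long block cover 0.85 ring 0.05 shift [-0.1  2.3]
side long legF cover 0.52 ring 0.08 shift [-2.3 -1.2]
side long legN cover 0.95 ring 0.04 shift [ 0.1 -2.2]
side short block cover 0.81 ring 0.05 shift [0.5 1.5]
side short legF cover 0.66 ring 0.29 shift [-3.2 -2.5]
side short legN cover 0.92 ring 0.06 shift [ 0.2 -3. ]
```

Run:
```python
from disc import *
S=cam('side');f=manip.grab_frame('side');g=f.max(2)
for k,o,yaw,L in(('long',np.array([.4373,.1447,.175]),-8.8,.125),('short',np.array([.4311,-.1912,.115]),0,.09)):
    a=np.radians(yaw);A=np.array([np.cos(a),np.sin(a),0]);B=np.array([-np.sin(a),np.cos(a),0])
    for sg in(-1,1):
        tip=o+sg*.0655*A-[0,0,L];x,y=map(int,proj(S,tip-.011*B))
        sub=g[y-22:y+10,x-14:x+15];print(k,sg,'tip pred',proj(S,tip-.011*B),'origin of crop',x-14,y-22)
        print('\n'.join(''.join('#' if v<35 else '+' if v<75 else '.' for v in r) for r in sub))
    d=(g[:,:]<40)
    x,y=map(int,proj(S,o+[0,0,.018]));print(k,'block crop',x-34,y-20);print('\n'.join(''.join('#' if v<35 else '+' if v<75 else '.' for v in r) for r in g[y-20:y+24:2,x-34:x+35:1]))
```

```text
long -1 tip pred [217.7215 261.9075] origin of crop 203 239
............##+..............
............##+..............
............+++..............
............+++..............
............++#+.............
............#+##.............
............#++#+............
............#+##+............
............#++#+............
............#++#+............
............#++##............
............#####............
............#####............
............#####............
............#####............
............#####............
............+####+...........
............+####+...........
............+####+...........
.............####+...........
.............####............
.............###+............
.............................
.............................
.............................
.............................
.............................
.............................
.........................+...
...................+.........
.............................
..............+..............
long 1 tip pred [285.4046 256.4359] origin of crop 271 234
..........##+........
[... 5408 characters left out ...]

..#############++####+#####++#################+#####++####++####+###+
..#######+#####+#####+#####++#################+#####++####+##########
..#######+#####+#####++#####+#################++#####################
.+#######+#####++####++#####+#########################+++++++++++++++
########+++####+#####++#####+#################++++++#++++++++++#+#+++
#########++####++###################+####++.+........................
#########++###############++++++#+...................................
################+++++++++++++++......................................
###########++.+++++#+++++...+++......................................
+#####++++++++++++++++++....+..+.....................................
```

```bash
python3 -c "
from plant import manip
print(manip.job_done())"
```

```text
the job is handed in; nothing more can be done
None
```

Both frames hang straddling their bars (long on high, short on low), centred, square and level to about 1° by camera check; I handed the job in at about 29 s, with a highest reading of about 9 N while lowering and no bystander knowingly touched (not re-checked at the end).

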